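# Refit the food processor's drive star

## Task

The food processor has been washed; put its four-toothed drive star back in the socket on top of the motor base: turn it so that its teeth meet the slots, and push it fully home so that its teeth are flush with the socket's rim, then let go. Leave the three-toothed star, which belongs to another machine, where it lies.

Things in the scene. Friction and masses are not known exactly. Their poses are not given: they have to be found in the camera images.
- star4: Four-toothed drive star, green, 105 to 210 g. Foot 22 mm high: hub 48 mm across, four teeth 15 mm wide reaching 43 mm from the axis along its +x, +y, -x, -y; all narrow by 5 mm a side over the lowest 8 mm. On top an upright white grip bar, 40 mm long (along x), 18 mm thick (along y), 22 to 66 mm above the underside; grip its 18 mm at about 50 mm. Origin: centre of the underside, z up.
- star3: Three-toothed star: the same green foot and white grip bar, but three teeth at 120 degrees (one along its +x). Does not fit; it stays where it stands on the bench. Origin: centre of the underside, z up.
- socket (a point): Centre of the drive socket at its rim, 170 mm above the bench, z up: a black ring 150 mm across with four slots 26 mm wide, reaching 49 mm from the axis along this point's +x, +y, -x, -y (any quarter turn of the star fits). The ring starts at any angle and turns with light friction (0.05 N m). Fully home, the star's underside is 22 mm below the rim, its teeth flush with it.
- motor_base: White motor base, 260 (x) x 220 (y) mm, fixed, deck 140 mm above the bench; the black socket ring stands 30 mm high in its middle. In the socket an white sliding seat lies 14 mm below the rim: the star drops onto it, then about 10 N of downward push moves it the last 8 mm to a stop, where it stays. Origin: centre of the underside, z up.
Things that resemble listed ones, but are neither listed nor needed, are in the scene too. What is shaped like the star4 but blue, purple or yellow is not meant.

How it is judged (in metres and radians):
At the end, for the whole second after the job is handed in: The four-toothed star is in the socket, its underside at least 18 mm below the rim (teeth flush within 4 mm), centred within 10 mm, upright within 10 degrees, at rest and released; the three-toothed star is within 30 mm of where it began (z of star4 in the frame of socket below -0.018 m and horizontal distance between star4 and socket below 0.01 m and angle between star4's own z axis and vertical below 0.17 rad and linear speed of star4 below 0.02 m/s and distance of star3 from where it was at the start of the episode below 0.03 m); the robot touches nothing.
It fails at once if the three-toothed star is carried off or knocked away (distance of star3 from where it was at the start of the episode above 0.03 m).
It also fails if it takes over 35 s, if anything falls off the work surface, if the arm or the gripper's body presses on something with over 40 N, if the wrist force passes 120 N, or if a joint passes its speed limit or range.

## Robot

A 6-joint arm with a two-finger parallel gripper is mounted at the origin on the work surface. World frame = base frame: x ahead of the robot, y to its left, z up, the work surface at z = 0. Lengths are in m, angles in degrees, forces in N, time in s.
With the tool pointing down it reaches from about 0.4 to 0.825 m from the base axis. Payload 7 kg.
Tool frame: the origin (TCP) lies at the very end of the fingers, on their centre line; the grasp point (between the pads) lies 19 mm behind it; x points along the fingers, y is the direction in which the jaws open and shut, and the axes are right-handed (so a half turn about x gives the same grasp; the last joint's range is limited). The gripper opens to 88 mm and grips with 3 to 60 N. Pads are 19 mm wide; open, the fingers measure 130 mm over their backs; the gripper's body (78 mm by 193 mm) begins 47 mm behind the grasp point.
Start: joints at [86.121, 20.546, 0.682, 0, -70.136, -16.507], TCP at [0.235, 0.633, 0.227] pointing down, gripper open.
Joint ranges: [-176.03, 176.03], [-82.01, 121.73], [-58.28, 71.71], [-173.87, 95.51], [-174.79, -0.11], [-173.66, 173.66]. Speed limits (degrees/s): [136.94, 136.94, 172.46, 180, 180, 180].

## Interface

Orientations are given as [roll, pitch, yaw] about the fixed x, y, z axes, in that order (R = Rz(yaw) Ry(pitch) Rx(roll)).
In Python, from plant import * gives the robot as it stands. The module is installed in compiled form; this text tells all that it offers.
- The arm moves only by the shell command python3 -m creep 'ROWS' [FORCE]. ROWS is a JSON object of lists of equal length, an entry for each row: "jaw": the closure, from -1 (fully open) to 1 (shut); "translation": the shift along the tool's x, y, z in m, a list of three; "roll": the turn about the tool's x in rad. A call has exactly 10 rows; each row shifts and turns the commanded pose from where the row before left it, along the tool's axes as they then stand; what a row does not reach is not made up. A row lasts 1/10 s, in which the tool goes at most 50 mm and 8.59 degrees, less where a joint would pass 70% of its speed; a pose out of reach is approached as far as the arm can. A call with a gripper value outside its range is refused whole. The fingers move at their own pace and stop on an object; FORCE is the grip in N (left out, the last holds). Time passes only in rows, so rows that do not move let the fingers close, or fill a call up. It gives the time, the measured TCP pose, the force and the opening at its end, in the units of the state.
- get_state(): the state, without advancing time (a new reading comes with each control period).
- capture(name): name is "scene" or "top" or "wrist"; returns a dict with "image" (400x640x3 uint8, red, green, blue), "fovy" (degrees; the focal length in pixels is half the picture's height over the tangent of half this angle, whatever the lens; pixels are square), "cx", "cy" (the principal point, pixels), "pose" (4x4, takes a point from camera to world coordinates); the wrist camera has in their place "tool_from_camera" (4x4, takes a point from camera to tool coordinates, whose origin is the TCP and whose axes are the tool frame's). Camera axes: x right, y up, looking along -z (the intrinsics and any distortion apply to the point x, -y, -z); pixel columns grow to the right and rows downward; lengths in m; the calibration is good to about 2 mm. A picture is of the moment at which its call begins: read the wrist's pose just before it. There is no depth.
- close_job(): hands the job in, once; it reports no verdict.
The state is a dict: "time_s": time; "joints": joint angles; "qd": joint speeds; "joint_torque": joint torques, N m; "tcp_pos": TCP position; "eef_rot": TCP orientation; "contact_force": force on the tool from outside, world axes, zero at the start; "moment": the same for the moment, N m; "gripper_width": finger opening in m.
Only numpy, scipy, OpenCV 4.12 (cv2) and the standard library are available. Lean on these libraries where they do the work, as an engineer would, in place of code of your own. Each camera call takes 0.05 s, during which the arm holds its last target.

## Working session

There is one attempt and no reset: what is moved stays moved. The work goes in short steps, Python scripts to look and compute and a shell command to move; the robot and the scene stay as the last step left them, time stands still between calls to the robot, and variables do not carry over. Pictures are saved under pics/ and viewed, and the job is handed in when it is done.

```bash
mkdir -p pics
python3 - <<'E'
from plant import *
import cv2,numpy as np
s=get_state();print(s)
for n in ["scene","top","wrist"]:
    c=capture(n);cv2.imwrite(f"pics/{n}0.png",c["image"][:,:,::-1])
    print(n,{k:(np.round(v,4).tolist() if k!='image' else 0) for k,v in c.items()})
E
```

```text
{'time_s': 0.0, 'joints': array([ 8.61230047e+01,  2.05916797e+01,  6.32665301e-01, -2.13041867e-02,
       -7.01358009e+01, -1.65079312e+01]), 'qd': array([-0.06367049,  0.10642923,  0.0694969 , -0.0545331 , -0.04645998,
       -0.07072778]), 'joint_torque': array([ 9.63355269e-04, -5.82720709e+01,  2.93063951e+01,  6.99716136e+00,
        6.92514455e-03, -1.48803665e-04]), 'tcp_pos': array([0.23495498, 0.63225153, 0.22560779]), 'eef_rot': array([  94.58269816,   89.90309196, -105.80948393]), 'contact_force': array([0.08438066, 0.72932794, 1.47205909]), 'moment': array([-0.01292147,  0.00772136,  0.014777  ]), 'gripper_width': 0.0878931337388638}
scene {'image': 0, 'fovy': 56.7864, 'cx': 320.5108, 'cy': 198.1816, 'pose': [[-0.653, -0.5063, 0.5633, 1.02], [0.7571, -0.4552, 0.4686, 0.4197], [0.0191, 0.7325, 0.6805, 0.6359], [0.0, 0.0, 0.0, 1.0]]}
top {'image': 0, 'fovy': 44.9199, 'cx': 318.504, 'cy': 194.4865, 'pose': [[0.0149, 0.9954, -0.0946, 0.4852], [-0.9999, 0.0142, -0.0077, 0.0677], [-0.0064, 0.0947, 0.9955, 1.0433], [0.0, 0.0, 0.0, 1.0]]}
wrist {'image': 0, 'fovy': 60.6145, 'cx': 322.7802, 'cy': 198.4623, 'tool_from_camera': [[0.0007, 0.2687, -0.9632, -0.1586], [1.0, -0.0004, 0.0006, -0.0005], [-0.0002, -0.9632, -0.2687, -0.072], [0.0, 0.0, 0.0, 1.0]]}
```

View pics/scene0.png

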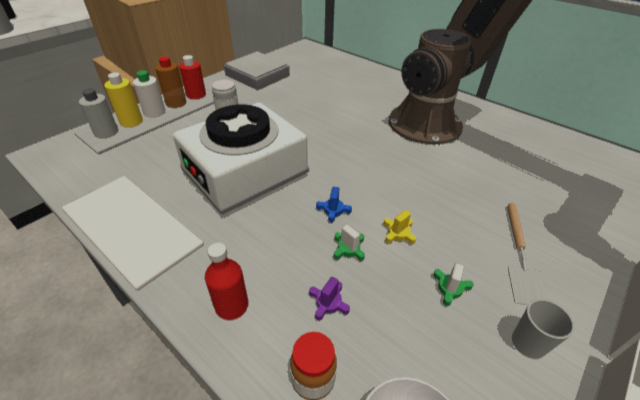

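View pics/top0.png

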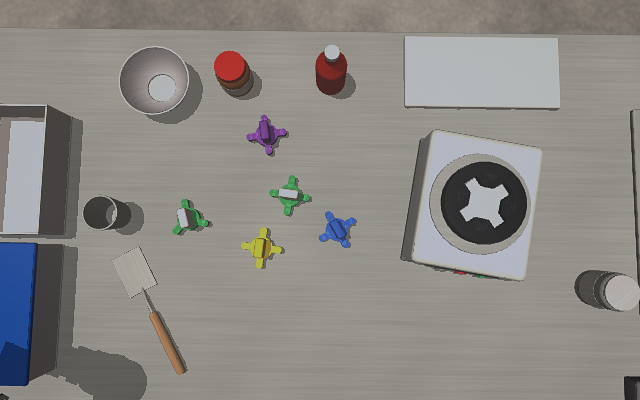

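View pics/wrist0.png

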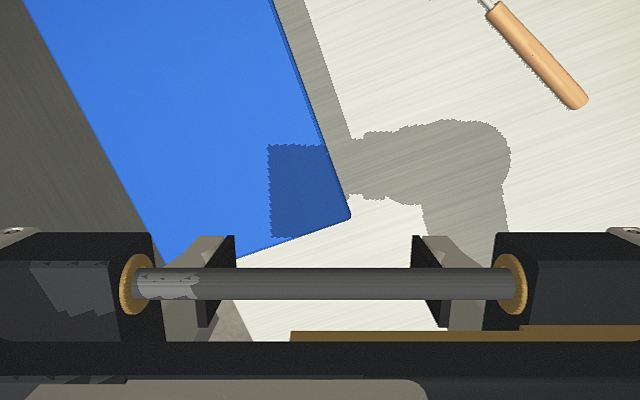

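The top picture shows two green stars: the four-toothed one at about (290,195) and the three-toothed one at about (188,218). The socket is at about (485,202). I'll enlarge both areas.

Run:
```python
import cv2,numpy as np
im=cv2.imread("pics/top0.png")
a=cv2.resize(im[165:225,260:320],None,fx=6.5,fy=6.5,interpolation=cv2.INTER_CUBIC)
b=cv2.resize(im[145:265,425:545],None,fx=3.25,fy=3.25,interpolation=cv2.INTER_CUBIC)
cv2.imwrite("pics/crop0.png",np.hstack([a,b]))
im=cv2.imread("pics/scene0.png")
a=cv2.resize(im[200:280,320:400],None,fx=5,fy=5,interpolation=cv2.INTER_CUBIC)
b=cv2.resize(im[90:170,190:270],None,fx=5,fy=5,interpolation=cv2.INTER_CUBIC)
cv2.imwrite("pics/crop1.png",np.hstack([a,b]))
```

```text
(no output)
```

View pics/crop0.png

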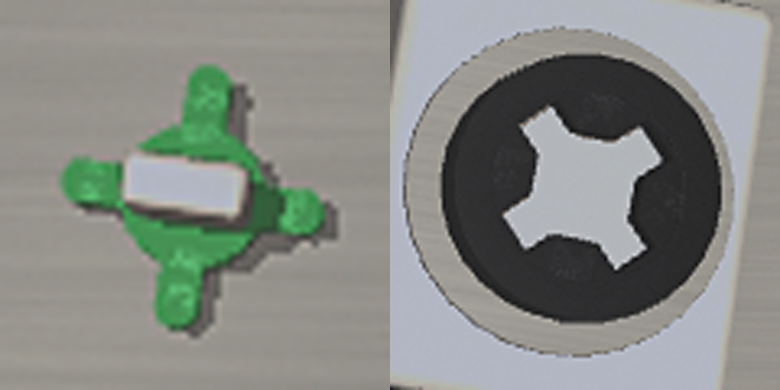

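View pics/crop1.png

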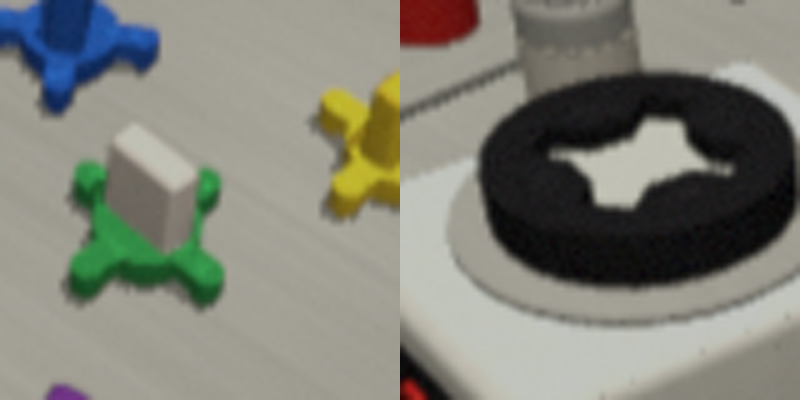

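```bash
cat > h.py <<'E'
import numpy as np
def ray(c,uv):
    f=200/np.tan(np.radians(c["fovy"]/2))
    d=np.array([(uv[0]-c["cx"])/f,-(uv[1]-c["cy"])/f,-1.])
    return d
def toplane(c,P,uv,z):
    d=P[:3,:3]@ray(c,uv);o=P[:3,3]
    return o+d*(z-o[2])/d[2]
def proj(c,P,X):
    f=200/np.tan(np.radians(c["fovy"]/2))
    q=P[:3,:3].T@(np.array(X)-P[:3,3])
    return np.array([c["cx"]+f*q[0]/-q[2],c["cy"]-f*q[1]/-q[2]])
E
python3 - <<'E'
from plant import *
from h import *
import cv2
c=capture("top");P=c["pose"]
t=[toplane(c,P,(260+u/6.5-.5,165+v/6.5-.5),.02)[:2] for u,v in [(209,67),(63,182),(178,328),(324,213)]]
t=np.array(t);print(t.round(4),t.mean(0),np.linalg.norm(t-t.mean(0),axis=1))
print("arm angs",np.degrees(np.arctan2(*(t-t.mean(0)).T[::-1])))
b=np.array([toplane(c,P,(260+u/6.5-.5,165+v/6.5-.5),.066)[:2] for u,v in [(125,153),(247,166),(244,212),(125,200)]]);print("bar",b.round(4),b.mean(0))
# ring
s=np.array([toplane(c,P,(425+u/3.25-.5,145+v/3.25-.5),.170)[:2] for u,v in [(147,113),(261,143),(240,258),(124,231)]])
print("slots",s.round(4),s.mean(0),np.linalg.norm(s-s.mean(0),axis=1),np.degrees(np.arctan2(*(s-s.mean(0)).T[::-1])))
# ring outer: right 722, top 54 of rim
for u,v in [(722-390,190),(590-390,54)]:print(toplane(c,P,(425+u/3.25-.5,145+v/3.25-.5),.17)[:2])
s3=toplane(c,P,(188,218),.03);print("star3",s3)
c2=capture("scene");
for X in [[*t.mean(0),.022],[*s.mean(0),.17]]:print(proj(c2,c2["pose"],X))
E
```

```text
[[0.6238 0.1336]
 [0.5852 0.1806]
 [0.538  0.142 ]
 [0.5762 0.095 ]] [0.58079874 0.13780166] [0.04321129 0.04303625 0.0430426  0.04300588]
arm angs [ -5.5911117   84.13586522 174.45082987 -96.08910143]
bar [[0.5901 0.1564]
 [0.5865 0.1181]
 [0.5721 0.1188]
 [0.5753 0.156 ]] [0.58101705 0.13732394]
slots [[ 0.5999 -0.1995]
 [ 0.5839 -0.2627]
 [ 0.5197 -0.2497]
 [ 0.5337 -0.1858]] [ 0.55930357 -0.22443085] [0.04759393 0.04546754 0.04696663 0.04630109] [  31.55325877  -57.23979709 -147.45091876  123.52381727]
[ 0.55820046 -0.30143962]
[ 0.63359748 -0.22964962]
star3 [0.52804581 0.3486109  0.03      ]
[349.10266245 244.10201906]
[238.04721395 120.16678896]
```

Star4 fits the given tooth radius of 43 mm to within 0.2 mm. The bar centre agrees at (0.581, 0.1375) with the long axis at 84.2°. The socket is at about (0.559, -0.225), slots at about 32.6° mod 90, and the scene camera agrees with both. Next I'll work out the move to a point above the star.

```bash
cat >> h.py <<'E'
from scipy.spatial.transform import Rotation as Ro
def toolR(s): return Ro.from_euler('xyz',s["eef_rot"],degrees=True).as_matrix()
def need(s,target,yjaw):
    R=toolR(s);d=R.T@(np.array(target)-s["tcp_pos"])
    a=np.degrees(np.arctan2(R[1,1],R[0,1]))
    # tool x down: +roll turns yaw negative
    r=-((yjaw-a+90)%180-90)
    print("tcp",s["tcp_pos"].round(4),"tilt",R[:,0].round(4),"jaw yaw",round(a,2),"tool shift",d.round(4),"roll deg",round(r,2),"rad",round(np.radians(r),4),"j6",s["joints"][5].round(1),"F",s["contact_force"].round(1),"w",round(s["gripper_width"],4))
E
python3 -c "
from plant import *
from h import *
need(get_state(),[.581,.1375,.22],-5.8)"
```

```text
tcp [0.2351 0.6325 0.2261] tilt [-2.e-04 -8.e-04 -1.e+00] jaw yaw -110.39 tool shift [ 0.0064  0.3435 -0.4967] roll deg 75.41 rad 1.3162 j6 -16.5 F [ 0.1 -0.2  0.4] w 0.0876
```

```bash
python3 -m creep '{"jaw":[-1,-1,-1,-1,-1,-1,-1,-1,-1,-1],"translation":[[0,0.0172,-0.0248],[0,0.0172,-0.0248],[0,0.0172,-0.0248],[0,0.0172,-0.0248],[0,0.0172,-0.0248],[0,0.0172,-0.0248],[0,0.0172,-0.0248],[0,0.0172,-0.0248],[0,0.0172,-0.0248],[0,0.0172,-0.0248]],"roll":[0,0,0,0,0,0,0,0,0,0]}' 30
python3 -m creep '{"jaw":[-1,-1,-1,-1,-1,-1,-1,-1,-1,-1],"translation":[[0,0.0172,-0.0248],[0,0.0172,-0.0248],[0,0.0172,-0.0248],[0,0.0172,-0.0248],[0,0.0172,-0.0248],[0,0.0172,-0.0248],[0,0.0172,-0.0248],[0,0.0172,-0.0248],[0,0.0172,-0.0248],[0,0.0172,-0.0248]],"roll":[0,0,0,0,0,0,0,0,0,0]}'
python3 -m creep '{"jaw":[-1,-1,-1,-1,-1,-1,-1,-1,-1,-1],"translation":[[0,0,0],[0,0,0],[0,0,0],[0,0,0],[0,0,0],[0,0,0],[0,0,0],[0,0,0],[0,0,0],[0,0,0]],"roll":[0.1316,0.1316,0.1316,0.1316,0.1316,0.1316,0.1316,0.1316,0.1316,0.1316]}'
python3 - <<'E'
from plant import *
from h import *
import cv2
s=get_state();need(s,[.581,.1375,.15],-5.8)
c=capture("wrist");cv2.imwrite("pics/w1.png",c["image"][:,:,::-1])
E
```

```text
time_s: 1.25
tcp_pos: [0.4082, 0.384, 0.2266]
eef_rot: [-86.1, 90.0, 73.5]
contact_force: [0.3, -0.2, 0.2]
gripper_width: 0.0879
time_s: 2.25
tcp_pos: [0.5808, 0.1363, 0.2266]
eef_rot: [-34.7, 90.0, 124.9]
contact_force: [0.9, 0.4, 0.3]
gripper_width: 0.0876
time_s: 3.25
tcp_pos: [0.5801, 0.1375, 0.2265]
eef_rot: [107.0, 90.0, -169.1]
contact_force: [0.4, 0.1, 0.8]
gripper_width: 0.0879
tcp [0.5801 0.1375 0.2265] tilt [-2.e-04 -0.e+00 -1.e+00] jaw yaw 173.9 tool shift [ 0.0765 -0.0009  0.0001] roll deg -0.3 rad -0.0052 j6 -38.2 F [0.4 0.1 0.8] w 0.0879
```

View pics/w1.png

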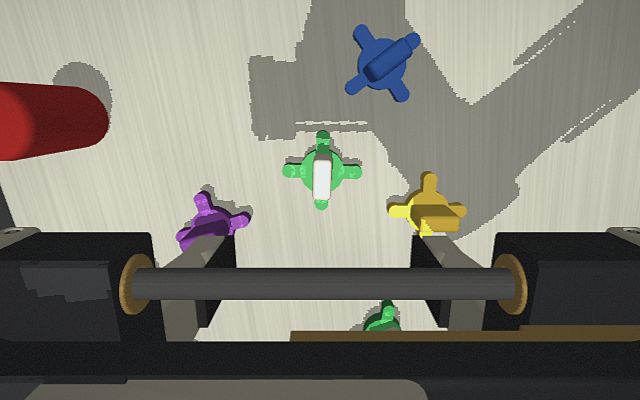

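The wrist view shows star4 upright, with its teeth at about (287,171), (360,172), (322,133) and (320,207). The bar top spans about (322,154) to (321,199). I'll compare this with the top camera.

Run:
```python
from plant import *
from h import *
s=get_state();c=capture("wrist")
T=np.eye(4);T[:3,:3]=toolR(s);T[:3,3]=s["tcp_pos"];P=T@c["tool_from_camera"]
t=np.array([toplane(c,P,p,.02)[:2] for p in [(322,132),(284,171),(320,208),(361,172)]])
print(t.round(4),t.mean(0),np.linalg.norm(t-t.mean(0),axis=1),np.degrees(np.arctan2(*(t-t.mean(0)).T[::-1])))
b=np.array([toplane(c,P,p,.066)[:2] for p in [(322,154),(321,199)]]);print(b,b.mean(0))
```

```text
[[0.5759 0.0954]
 [0.6216 0.1321]
 [0.5877 0.1782]
 [0.5388 0.1426]] [0.58096814 0.13706772] [0.04198287 0.04090028 0.04164713 0.04257994] [-96.94818459  -7.03527554  80.74335644 172.47089693]
[[0.57767481 0.11181458]
 [0.58363297 0.15509813]] [0.58065389 0.13345636]
```

Both cameras agree within about 1 mm. I'll descend so the TCP is 31 mm above the bench, putting the pads at 50 mm, then close.

```bash
python3 -m creep '{"jaw":[-1,-1,-1,-1,-1,-1,-1,-1,-1,-1],"translation":[[0.024,-0.001,0],[0.03,0,0],[0.03,0,0],[0.03,0,0],[0.03,0,0],[0.02,0,0],[0.016,0,0],[0.01,0,0],[0.005,0,0],[0,0,0]],"roll":[0,0,0,0,0,0,0,0,0,0]}'
python3 -m creep '{"jaw":[-1,1,1,1,1,1,1,1,1,1],"translation":[[0,0,0],[0,0,0],[0,0,0],[0,0,0],[0,0,0],[0,0,0],[0,0,0],[0,0,0],[0,0,0],[0,0,0]],"roll":[0,0,0,0,0,0,0,0,0,0]}' 40
python3 - <<'E'
from plant import *
from h import *
import cv2
s=get_state();need(s,[.559,-.225,.26],-5.8)
c=capture("wrist");cv2.imwrite("pics/w2.png",c["image"][:,:,::-1])
E
```

```text
time_s: 4.35
tcp_pos: [0.5812, 0.1373, 0.0313]
eef_rot: [131.7, 90.0, -144.0]
contact_force: [-0.4, 1.1, 0.3]
gripper_width: 0.0878
time_s: 5.35
tcp_pos: [0.5812, 0.1374, 0.0315]
eef_rot: [140.0, 90.0, -135.8]
contact_force: [-0.6, -0.2, -0.0]
gripper_width: 0.0212
tcp [0.5812 0.1374 0.0315] tilt [-0. -0. -1.] jaw yaw 174.21 tool shift [-0.2285 -0.0144 -0.3628] roll deg 0.01 rad 0.0003 j6 -37.8 F [-0.6 -0.2 -0. ] w 0.0212
```

View pics/w2.png

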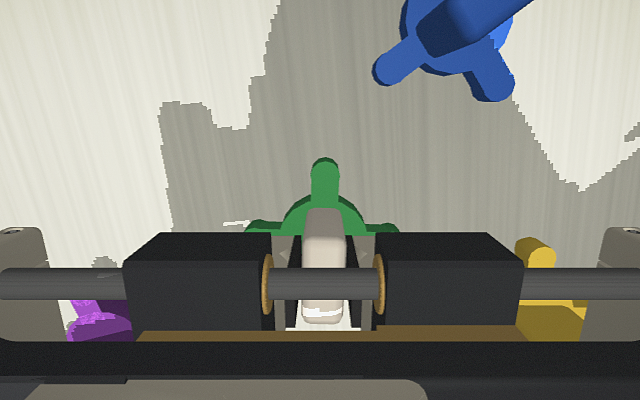

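The bar is between the pads, but the opening is 21 mm, so the fingers are probably still closing. I'll hold 3 rows, then lift.

```bash
python3 -m creep '{"jaw":[1,1,1,1,1,1,1,1,1,1],"translation":[[0,0,0],[0,0,0],[0,0,0],[-0.01,0,0],[-0.03,0,0],[-0.04,0,0],[-0.04,0,0],[-0.04,0,0],[-0.04,0,0],[-0.0305,0,0]],"roll":[0,0,0,0,0,0,0,0,0,0]}'
python3 - <<'E'
from plant import *
from h import *
import cv2
s=get_state();need(s,[.559,-.225,.26],32.6)
c=capture("wrist");cv2.imwrite("pics/w3.png",c["image"][:,:,::-1])
E
```

```text
time_s: 6.4
tcp_pos: [0.5813, 0.1373, 0.2657]
eef_rot: [-58.8, 89.8, 25.4]
contact_force: [-0.3, 0.6, -2.7]
gripper_width: 0.0179
tcp [0.5813 0.1373 0.2657] tilt [ 0.0024  0.0012 -1.    ] jaw yaw 174.22 tool shift [ 0.0052 -0.0143 -0.3627] roll deg -38.38 rad -0.6699 j6 -37.8 F [-0.3  0.6 -2.7] w 0.0179
```

View pics/w3.png

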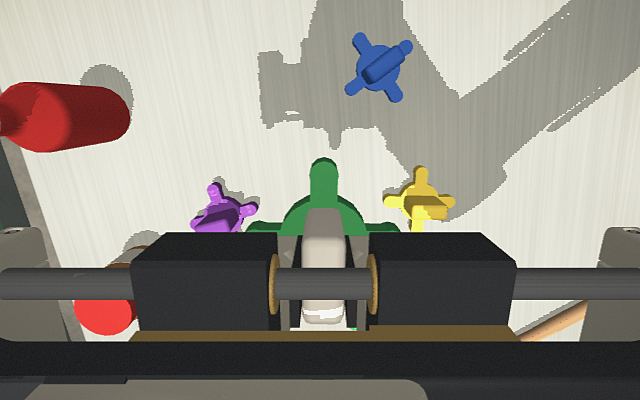

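The star is held: 17.9 mm opening and about 2.7 N of load. I'll go most of the way and look at the socket with the wrist camera.

```bash
python3 -m creep '{"jaw":[1,1,1,1,1,1,1,1,1,1],"translation":[[0,-0.0014,-0.015],[0,-0.0014,-0.03],[0,-0.0014,-0.03],[0,-0.0014,-0.03],[0,-0.0014,-0.03],[0,-0.0014,-0.03],[0,-0.0014,-0.03],[0,-0.0014,-0.03],[0,-0.0014,-0.02],[0,-0.0014,-0.01]],"roll":[0,0,0,0,0,0,0,0,0,0]}'
python3 - <<'E'
from plant import *
from h import *
import cv2
s=get_state();need(s,[.559,-.225,.26],32.6)
c=capture("wrist");cv2.imwrite("pics/w4.png",c["image"][:,:,::-1])
c=capture("top");cv2.imwrite("pics/t4.png",c["image"][:,:,::-1])
E
```

```text
time_s: 7.45
tcp_pos: [0.5681, -0.1198, 0.2612]
eef_rot: [95.4, 89.9, 179.5]
contact_force: [1.0, 1.7, -1.2]
gripper_width: 0.0178
tcp [ 0.5681 -0.1198  0.2612] tilt [-0.0021  0.     -1.    ] jaw yaw 174.11 tool shift [ 0.0012 -0.0018 -0.1056] roll deg -38.49 rad -0.6719 j6 -13.3 F [ 1.   1.7 -1.2] w 0.0178
```

View pics/w4.png

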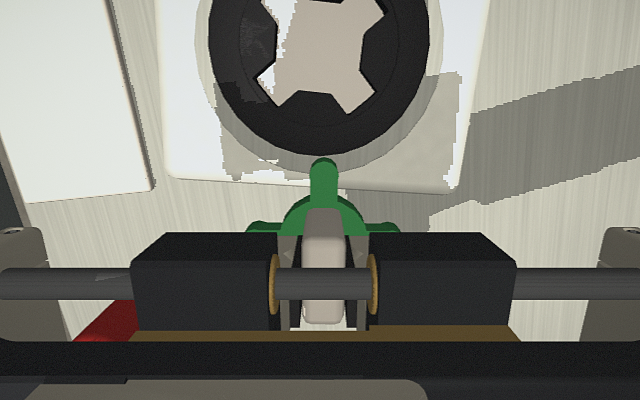

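Run:
```python
import cv2
im=cv2.imread("pics/w4.png")
cv2.imwrite("pics/w4c.png",cv2.resize(im[0:165,195:445],None,fx=3.2,fy=3.2,interpolation=cv2.INTER_CUBIC))
```

```text
(no output)
```

View pics/w4c.png

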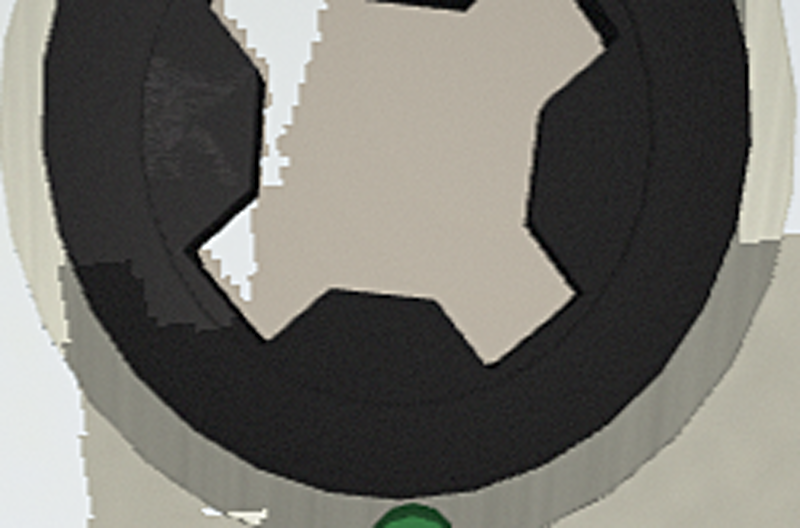

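Run:
```python
from plant import *
from h import *
from scipy.optimize import least_squares
s=get_state();c=capture("wrist")
T=np.eye(4);T[:3,:3]=toolR(s);T[:3,3]=s["tcp_pos"];P=T@c["tool_from_camera"]
g=lambda u,v,z=.17: toplane(c,P,(195+u/3.2-.5,u*0+v/3.2-.5),z)[:2]
cor=np.array([g(*p) for p in [(187,247),(266,342),(488,366),(580,293)]])
cir=np.array([g(*p) for p in [(43,120),(750,110),(400,498),(120,370),(690,350)]])
d=lambda i,j:np.linalg.norm(cor[i]-cor[j]);print("slot widths",d(0,1),d(2,3))
m=[cor[:2].mean(0),cor[2:].mean(0)]
cc=least_squares(lambda x:np.hypot(*(cir-x[:2]).T)-.075,[.56,-.22]);print("circ",cc.x,cc.fun)
for q in m: v=q-cc.x; print("slot",np.hypot(*v),np.degrees(np.arctan2(v[1],v[0])))
for i,j in [(0,1),(2,3)]:
    v=cor[j]-cor[i];print("edge perp",np.degrees(np.arctan2(v[1],v[0]))%90)
```

```text
slot widths 0.025640103944329324 0.025084669733510208
circ [ 0.55998226 -0.22712011] [-0.00067461 -0.00077264 -0.00157625  0.00125175  0.00131917]
slot 0.04717307965809443 32.12108967028437
slot 0.047069939529575174 123.56225205732333
edge perp 33.652262751786594
edge perp 32.140113877096695
```

Both views agree: centre at about (0.559, -0.226), slot yaw about 32.7°, slot width 25.5 mm against 26 given. I'll move over the socket and turn.

```bash
python3 -m creep '{"jaw":[1,1,1,1,1,1,1,1,1,1],"translation":[[0,0,-0.02],[0,-0.001,-0.03],[0,-0.001,-0.03],[0,0,-0.02],[0,0,-0.0064],[0,0,0],[0,0,0],[0,0,0],[0,0,0],[0,0,0]],"roll":[0,0,0,0,-0.12,-0.14,-0.14,-0.14,-0.13,0]}'
python3 - <<'E'
from plant import *
from h import *
import cv2
s=get_state();need(s,[.559,-.2258,.205],32.7)
c=capture("wrist");cv2.imwrite("pics/w5.png",c["image"][:,:,::-1])
c=capture("top");cv2.imwrite("pics/t5.png",cv2.resize(c["image"][100:300,380:600,::-1],None,fx=3,fy=3))
E
```

```text
time_s: 8.6
tcp_pos: [0.5608, -0.2228, 0.2618]
eef_rot: [26.3, 90.0, 149.1]
contact_force: [0.3, 0.3, -2.4]
gripper_width: 0.0177
tcp [ 0.5608 -0.2228  0.2618] tilt [-5.e-04  3.e-04 -1.e+00] jaw yaw -147.23 tool shift [ 0.0568  0.0031 -0.0016] roll deg 0.07 rad 0.0011 j6 35.9 F [ 0.3  0.3 -2.4] w 0.0177
```

View pics/w5.png

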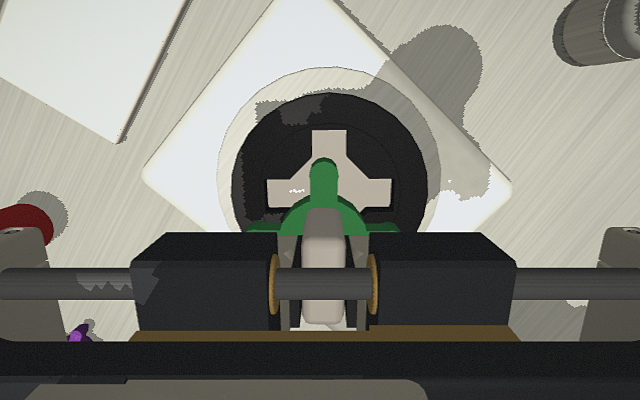

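View pics/t5.png

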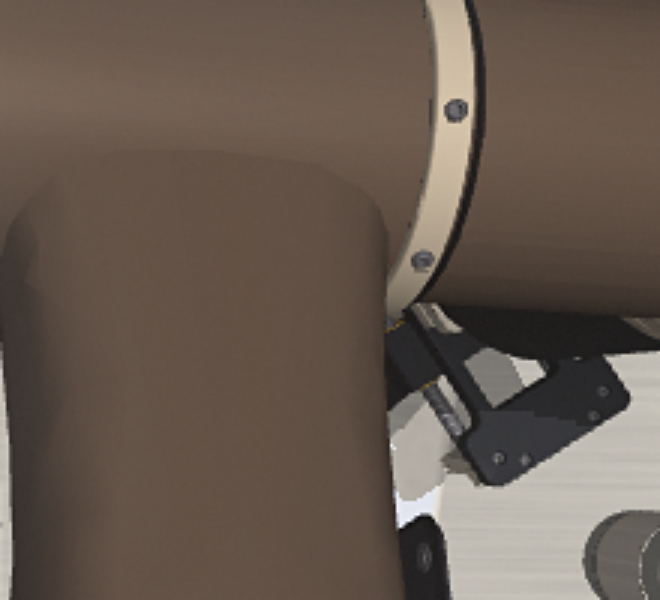

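The slot ahead stands upright in the picture, with edges at about x=312 and 346, so yaw is right. It sits a few millimetres to the right, as computed. I'll refine the centre from this view before going down.

Run:
```python
import cv2
im=cv2.imread("pics/w5.png")
cv2.imwrite("pics/w5c.png",cv2.resize(im[85:240,220:450],None,fx=3.4,fy=3.4,interpolation=cv2.INTER_CUBIC))
```

```text
(no output)
```

View pics/w5c.png

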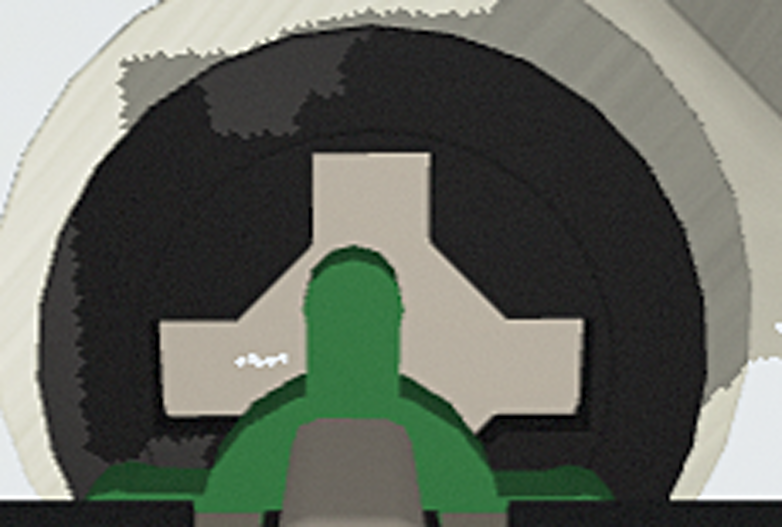

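Run:
```python
from plant import *
from h import *
s=get_state();c=capture("wrist")
T=np.eye(4);T[:3,:3]=toolR(s);T[:3,3]=s["tcp_pos"];P=T@c["tool_from_camera"]
f=lambda u,v,z=.17:T[:3,:3].T@(toplane(c,P,(220+u/3.4-.5,85+v/3.4-.5),z)-s["tcp_pos"])
g=lambda *a:f(*a).round(4)
print("circle top",g(371,26),"slot top",g(371,153),"L",g(37,350),"R",g(706,350))
print("side slot upper",g(200,320),g(545,320),"lower",g(545,432),"seat lower",g(200,415,.156),g(545,415,.156))
print("tooth tip star top z",g(352,260,s["tcp_pos"][2]-.031+.022))
```

```text
circle top [ 0.0918  0.0038 -0.079 ] slot top [ 0.0918  0.0039 -0.0533] L [ 0.0918 -0.0699 -0.0104] R [ 0.0919  0.0783 -0.0104]
side slot upper [ 0.0918 -0.0335 -0.0172] [ 0.0919  0.0424 -0.0172] lower [0.0919 0.0435 0.0086] seat lower [ 0.1059 -0.0362  0.0089] [0.1059 0.0458 0.0089]
tooth tip star top z [ 0.009  -0.0001 -0.0442]
```

Measured relative to the held star, the socket is 4 mm along tool +y and 3 mm along -z. I'll correct for that and descend to just below the rim.

```bash
python3 -m creep '{"jaw":[1,1,1,1,1,1,1,1,1,1],"translation":[[0,0.0038,-0.003],[0.01,0,0],[0.015,0,0],[0.015,0,0],[0.01,0,0],[0.006,0,0],[0.004,0,0],[0.004,0,0],[0.003,0,0],[0.002,0,0]],"roll":[0,0,0,0,0,0,0,0,0,0]}' 50
python3 - <<'E'
from plant import *
from h import *
import cv2
s=get_state();need(s,[.559,-.2258,.179],32.7);print(s["moment"])
c=capture("wrist");cv2.imwrite("pics/w6.png",c["image"][:,:,::-1])
E
```

```text
time_s: 9.75
tcp_pos: [0.5592, -0.2284, 0.1931]
eef_rot: [-130.2, 90.0, -7.6]
contact_force: [0.0, -0.1, -2.3]
gripper_width: 0.018
tcp [ 0.5592 -0.2284  0.1931] tilt [ 3.e-04 -0.e+00 -1.e+00] jaw yaw -147.4 tool shift [ 0.0141 -0.0012  0.0023] roll deg -0.1 rad -0.0017 j6 36.3 F [ 0.  -0.1 -2.3] w 0.018
[0.03908395 0.04152331 0.04795303]
```

View pics/w6.png

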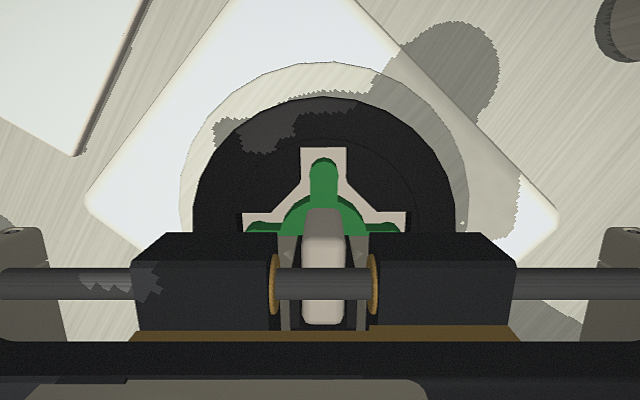

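The tooth is centred in the slot, about (309..338) within (301..345), and there is no contact force. I'll push down gently.

```bash
python3 -m creep '{"jaw":[1,1,1,1,1,1,1,1,1,1],"translation":[[0.003,0,0],[0.002,0,0],[0.002,0,0],[0.001,0,0],[0.001,0,0],[0.001,0,0],[0.001,0,0],[0.001,0,0],[0.001,0,0],[0,0,0]],"roll":[0,0,0,0,0,0,0,0,0,0]}' 60
python3 -c "
from plant import *
from h import *
need(get_state(),[.559,-.2258,.179],32.7)"
```

```text
time_s: 10.8
tcp_pos: [0.5592, -0.2284, 0.1813]
eef_rot: [-147.1, 89.9, -24.5]
contact_force: [-3.6, 2.3, 7.0]
gripper_width: 0.0174
tcp [ 0.5592 -0.2284  0.1813] tilt [ 9.e-04 -4.e-04 -1.e+00] jaw yaw -147.38 tool shift [ 0.0023 -0.0012  0.0023] roll deg -0.08 rad -0.0013 j6 36.3 F [-3.6  2.3  7. ] w 0.0174
```

```bash
python3 -m creep '{"jaw":[1,1,1,1,1,1,1,1,1,1],"translation":[[0.001,0,0],[0.001,0,0],[0.001,0,0],[0.001,0,0],[0,0,0],[0,0,0],[0,0,0],[0,0,0],[0,0,0],[0,0,0]],"roll":[0,0,0,0,0,0,0,0,0,0]}'
python3 - <<'E'
from plant import *
from h import *
import cv2
s=get_state();need(s,[.559,-.2258,.179],32.7);print(s["moment"])
c=capture("wrist");cv2.imwrite("pics/w7.png",c["image"][:,:,::-1])
E
```

```text
time_s: 11.8
tcp_pos: [0.5593, -0.2285, 0.1794]
eef_rot: [-150.6, 89.9, -28.0]
contact_force: [-6.4, 5.2, 19.2]
gripper_width: 0.0177
tcp [ 0.5593 -0.2285  0.1794] tilt [ 0.0021 -0.0011 -1.    ] jaw yaw -147.35 tool shift [ 0.0004 -0.0012  0.0025] roll deg -0.05 rad -0.0008 j6 36.3 F [-6.4  5.2 19.2] w 0.0177
[ 2.21210371  3.02898426 -0.01670668]
```

View pics/w7.png

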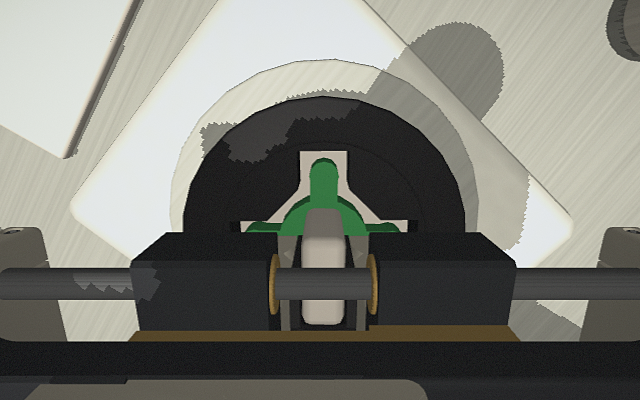

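Vertical force is now about 22 N above the baseline, and the TCP is at 0.1794, so the underside is about 21.6 mm below the rim. A side force points along tool +z, so I'll relax 2 mm that way and press slightly more to confirm the stop.

```bash
python3 -m creep '{"jaw":[1,1,1,1,1,1,1,1,1,1],"translation":[[0,0,0.001],[0,0,0.001],[0.001,0,0],[0.001,0,0],[0.001,0,0],[0,0,0],[0,0,0],[0,0,0],[0,0,0],[0,0,0]],"roll":[0,0,0,0,0,0,0,0,0,0]}'
python3 -c "
from plant import *
from h import *
s=get_state();need(s,[.559,-.2258,.179],32.7);print(s['moment'])"
```

```text
time_s: 12.85
tcp_pos: [0.5593, -0.2283, 0.1793]
eef_rot: [-159.4, 89.6, -36.7]
contact_force: [-9.9, 2.8, 32.3]
gripper_width: 0.0179
tcp [ 0.5593 -0.2283  0.1793] tilt [ 0.0054 -0.004  -1.    ] jaw yaw -147.3 tool shift [ 0.0002 -0.0011  0.0023] roll deg -0.0 rad -0.0001 j6 36.1 F [-9.9  2.8 32.3] w 0.0179
[ 1.17332823  4.15239805 -0.1060715 ]
```

An extra 3 mm of command produced no motion and raised the force to 32 N, so it is on the hard stop. I'll relax the push and open.

```bash
python3 -m creep '{"jaw":[1,1,1,1,-1,-1,-1,-1,-1,-1],"translation":[[-0.001,0,0],[-0.001,0,0],[-0.001,0,0],[-0.001,0,0],[0,0,0],[0,0,0],[0,0,0],[0,0,0],[0,0,0],[0,0,0]],"roll":[0,0,0,0,0,0,0,0,0,0]}'
python3 -c "
from plant import *
from h import *
s=get_state();need(s,[.559,-.2258,.179],32.7);print(s['moment'])"
```

```text
time_s: 13.85
tcp_pos: [0.5581, -0.2266, 0.1769]
eef_rot: [51.2, 90.0, 173.8]
contact_force: [0.3, -0.4, 0.2]
gripper_width: 0.0599
tcp [ 0.5581 -0.2266  0.1769] tilt [-2.e-04  0.e+00 -1.e+00] jaw yaw -147.39 tool shift [-0.0021 -0.0012  0.0002] roll deg -0.09 rad -0.0016 j6 36.1 F [ 0.3 -0.4  0.2] w 0.0599
[ 0.08477364 -0.04040701  0.01426716]
```

Released with no force. Next I'll rise straight up, then move back out of the view.

```bash
python3 -m creep '{"jaw":[-1,-1,-1,-1,-1,-1,-1,-1,-1,-1],"translation":[[0,0,0],[0,0,0],[-0.005,0,0],[-0.015,0,0],[-0.02,0,0],[-0.03,0,0],[-0.03,0,0],[-0.03,0,0],[-0.01,0,0],[0,0,0]],"roll":[0,0,0,0,0,0,0,0,0,0]}'
python3 -m creep '{"jaw":[-1,-1,-1,-1,-1,-1,-1,-1,-1,-1],"translation":[[0,0,0.01],[0,0,0.02],[0,0,0.02],[0,0,0.02],[0,0,0.02],[0,0,0.02],[0,0,0.02],[0,0,0.01],[0,0,0.005],[0,0,0]],"roll":[0,0,0,0,0,0,0,0,0,0]}'
python3 - <<'E'
from plant import *
from h import *
import cv2
s=get_state();need(s,[.559,-.2258,.179],32.7)
for n in ["scene","top","wrist"]:
    c=capture(n);cv2.imwrite(f"pics/{n}9.png",c["image"][:,:,::-1])
E
```

```text
time_s: 14.85
tcp_pos: [0.5587, -0.2268, 0.3192]
eef_rot: [-131.0, 89.8, -8.4]
contact_force: [0.2, -0.0, -0.6]
gripper_width: 0.0879
time_s: 15.85
tcp_pos: [0.4796, -0.1042, 0.3167]
eef_rot: [59.7, 90.0, -177.7]
contact_force: [0.2, -0.5, -0.4]
gripper_width: 0.0877
tcp [ 0.4796 -0.1042  0.3167] tilt [-5.e-04 -0.e+00 -1.e+00] jaw yaw -147.35 tool shift [ 0.1377 -0.0013 -0.1453] roll deg -0.05 rad -0.0009 j6 21.9 F [ 0.2 -0.5 -0.4] w 0.0877
```

View pics/wrist9.png

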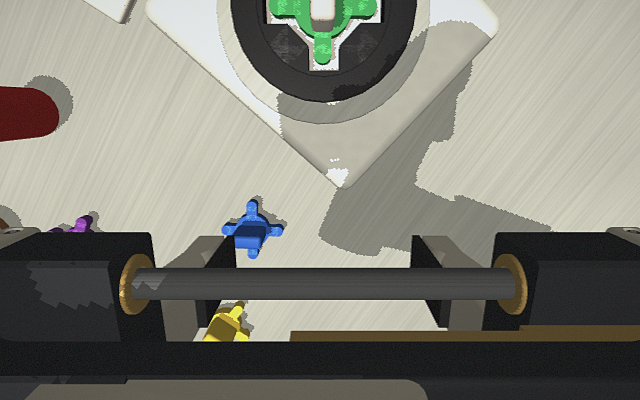

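View pics/scene9.png

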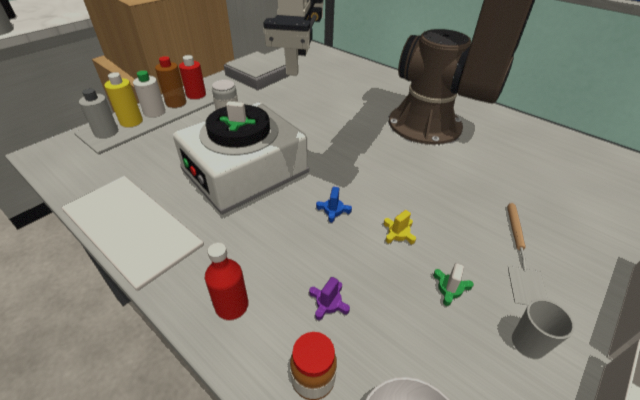

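View pics/top9.png

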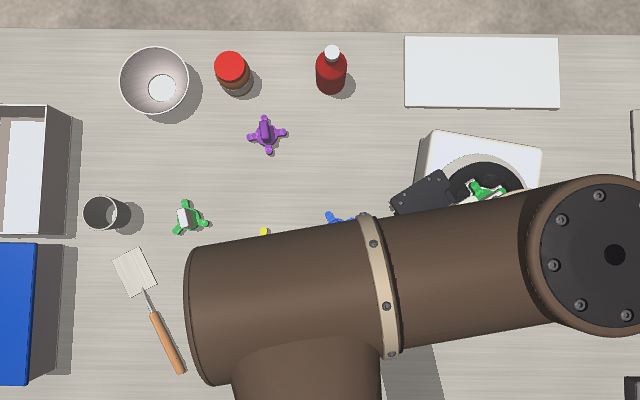

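Run:
```python
import cv2,numpy as np
from plant import *
from h import *
im=cv2.imread("pics/scene9.png")
cv2.imwrite("pics/s9c.png",cv2.resize(im[90:170,190:290],None,fx=8,fy=7.5,interpolation=cv2.INTER_CUBIC)[:600])
c=capture("scene");P=c["pose"]
a=np.radians(122.7);u=np.array([np.cos(a),np.sin(a)]);v=np.array([-u[1],u[0]])
for z in (.214,.222):
  print(z,[((proj(c,P,[*(np.array([.559,-.2262])+i*.02*u+j*.009*v),z])-[190,90]+.5)*[8,7.5]).round(0).tolist() for i,j in [(1,1),(1,-1),(-1,-1),(-1,1)]])
```

```text
0.214 [[442.0, 93.0], [423.0, 122.0], [287.0, 110.0], [308.0, 82.0]]
0.222 [[438.0, 69.0], [420.0, 98.0], [283.0, 86.0], [303.0, 58.0]]
```

View pics/s9c.png

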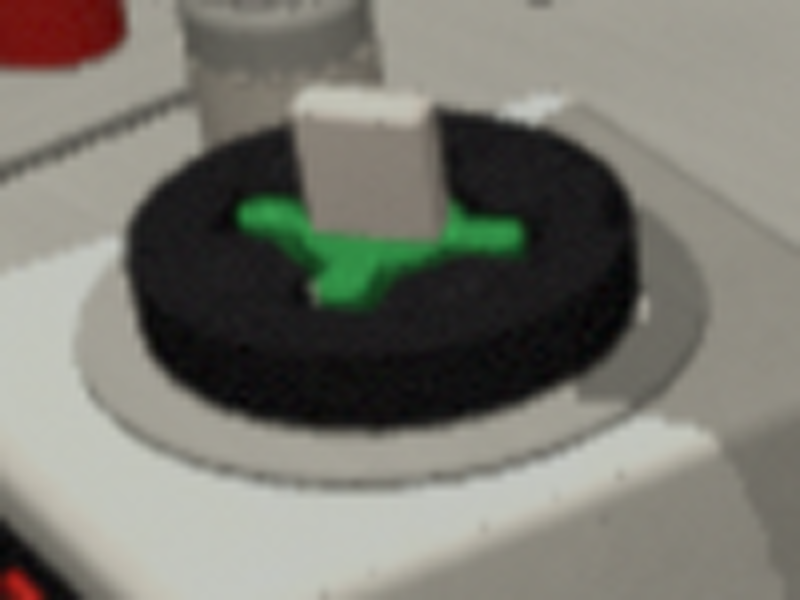

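The bar's top corners are at about (292,112), (425,122), (440,95) and (308,87). They match the fully home prediction (z = 0.214) within a pixel and not the unseated one, and the teeth look flush with the rim. Star3 is still at (188,218) in the top view.

```bash
python3 -c "
from plant import *
print(close_job())"
```

```text
the job is handed in; nothing more can be done
None
```

The four-toothed green star is fully home in the motor-base socket and released, and I handed the job in at about 16 s of the 35 s allowed. I gripped it by its bar, turned it about 38° to meet the slots, and pressed until it stopped.

**Push:** an extra 3 mm of command at the end moved nothing and raised the vertical force to about 32 N. The TCP stood at 0.179 m, which is the expected home height. A side force of up to about 10 N appeared while pushing and was gone after release.

**Position:** in the scene picture the bar's top corners match the fully home prediction within about a pixel. The teeth look flush with the rim, and the star looks upright and centred.

**Star3 and the robot:** the three-toothed star is at the same picture position as at the start. The arm was clear of everything, with the gripper open and no contact force.

**Small disagreement:** the socket centre differed by about 1–3 mm between the top and wrist views. I used the wrist view, taken relative to the held star, and the star went into the slots without contact. No check failed.

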